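Hang the ear defenders on the bar under the shelf

ROBOT

A 6-joint arm with a two-finger parallel gripper is mounted at the origin on a cart in front of the work surface, level with it; the furniture and walls round the work are solid. World frame = base frame: x ahead of the robot, y to its left, z up, the work surface at z = 0. Lengths are in m, angles in rad, forces in N, time in s.
With the tool pointing down it reaches from about 0.3 to 0.875 m from the base axis. Payload 6.4 kg.
Tool frame: the origin (TCP) lies at the very end of the fingers, on their centre line; the grasp point (between the pads) lies 19 mm behind it; z points along the fingers, y is the line along which they close (so a half turn about z gives the same grasp; the last joint's range is limited). The gripper opens to 85 mm and grips with 20 to 120 N. Pads are 22 mm wide; open, the fingers measure 114 mm over their backs; the gripper's body (76 mm by 85 mm) begins 54 mm behind the grasp point. The pads swing forward as they close: fully open they stand 13 mm farther back than shut.
Start: joints at [-1.552, 0.181, 1.607, -0, 1.354, -0.206], TCP at [0.128, -0.561, 0.231] pointing down, gripper open.
Joint ranges: [-2.99, 2.99], [-0.89, 2.07], [0.3, 2.58], [-1.14, 4.28], [0, 2.63], [-3.12, 3.12]. Speed limits (rad/s): [2.57, 2.57, 3.01, 3.14, 3.14, 3.14].

INTERFACE

Orientations are given as a unit quaternion [w, x, y, z].
In Python, from bench import ctrl gives the robot as it stands.
- The arm moves only by the tool jog_arm, never from a script. Its argument "series" is a list that holds one entry, the list of rows, each a list of 7 numbers: the shift along the tool's x, y, z in mm, then the turn, a rotation vector about the tool's x, y, z in rad, then the finger opening in mm, from 0 to 85.4. In form: [[[tx, ty, tz, rx, ry, rz, gripper], ...]]. A call has exactly 10 rows; each row shifts and turns the commanded pose from where the row before left it, along the tool's axes as they then stand; what a row does not reach is not made up. A row lasts 1/10 s, in which the tool goes at most 50 mm and 8.59 degrees, less where a joint would pass 70% of its speed; a pose out of reach is approached as far as the arm can. A call with a gripper value outside its range is refused whole. The fingers move at their own pace and stop on an object; the grip force is fixed at half the most. Time passes only in rows, so rows that do not move let the fingers close, or fill a call up. It gives the time, the measured TCP pose, the force, the opening and the grip force at its end, in the units of the state.
- ctrl.get_obs(): the state, without advancing time (a new reading comes with each control period).
- ctrl.camera(name): name is "scene" or "top" or "wrist"; returns a dict with "frame" (480x640x3 uint8, blue, green, red), "z_map" (480x640 float32, m along the optical axis (not along the pixel's ray), 0 where there is no reading), "fx", "fy", "cx", "cy" (pixels), "xyz" and "rotation" of the camera in the world. Camera axes: x right, y down, z forward; pixel columns grow to the right and rows downward; lengths in m; the calibration is good to about 2 mm. The wrist camera is an equidistant fisheye: a pixel r from the principal point sees the ray r / f radians off the axis. A picture is of the moment at which its call begins.
- ctrl.hand_in(): hands the job in; it is judged then, once.
The state is a dict: "time_s": time; "q": joint angles; "dq": joint speeds; "joint_efforts": joint torques, N m; "eef_pos": TCP position; "eef_rot": TCP orientation; "wrist_force": force on the tool from outside, world axes, zero at the start; "torque": the same for the moment, N m; "opening": opening from 0.0 (shut) to 1.0 (fully open); "grasp_force": force on a finger pad.
Only numpy, scipy, OpenCV 4.12 (cv2) and the standard library are available. Lean on these libraries where they do the work, as an engineer would, in place of code of your own. Each camera call takes 0.05 s, during which the arm holds its last target. There are 200 camera calls.

TASK

Hang the ear defenders up on the wooden bar of the plywood rack, headband draped across the bar near its middle with one cup in front of the bar and one behind. The bar's height is adjustable and not known, so feel for it: set the band down gently on the bar and keep hold for a moment to be sure it rests there before letting go, so that they hang upright and nearly still. Do not hit the rack or its shelf with the robot, and leave the sanding block and the tin where they are.

Things in the scene. Friction and masses are not known exactly. Their poses are not given: they have to be found in the camera images.
- ear_defenders: rigid ear defenders, about 250 g, standing on their two cups on the worktop: 153 mm across the cups (own x), 58 mm deep (own y), 125 mm tall. Origin midway between the cups, level with their undersides; own z up. Each cup is 70 mm tall, own x from 40 to 76 mm to its side, so 80 mm free between them. Same front and back.
- band_centre (a point): centre of the black headband, 62 mm above the ear defenders' origin. The band is a half ring in their own x-z plane: inner radius 53 mm, outer 63 mm, 26 mm wide along own y: grip it across this width, off the crown so that the fingers clear the bar. Grip with 40 to 70 N; let go slowly, a sudden release can flick it round.
- band_crown (a point): point under the crown of the headband, in the middle of its width, 115 mm above the ear defenders' origin: the point that shall lie on the bar
- rack: fixed plywood rack. Origin on the worktop straight below the bar's middle; own y along the bar, own x to the back, away from the open front. The bar is a level dowel 20 mm thick, 260 mm long, between two cheeks 15 mm thick. It is clamped in upright slots: its top is anywhere from 130 to 160 mm above the worktop, not reported; it holds firm under 35 N.
- shelf_edge (a point): middle of the lower front edge of the rack's shelf, 420 mm above the worktop and 30 mm in front of the bar. Shelf (15 mm thick) and cheeks reach from here to 140 mm behind the bar, so a gripper pointing straight down cannot get over the bar: come from the front, tool leaning back 23 to 40 degrees. A low rail joins the cheeks 121 mm behind the bar.
- sanding_block: sanding block, 61x117x35 mm, loose bystander on the worktop; origin centre of the underside
- filler_tin: small round tin, 65 mm across, 62 mm tall, loose bystander on the worktop; origin centre of the underside
Not all that is in view belongs to the job. There is more than one size of the ear_defenders; the job needs the largest.

How it is judged:
On the way, in this order (a step that is already met when the one before it is completed fails the run):
1. the ear defenders are lifted off the worktop in the gripper (height (world z) of ear_defenders above 0.05 m and contact force between the fingers and ear_defenders above 1 N), for 0.2 s.
2. the headband is set down on the bar, at rest, while still held (x of band_crown in the frame of rack between -0.02 and 0.02 m and y of band_crown in the frame of rack between -0.06 and 0.06 m and z of band_crown in the frame of rack between 0.123 and 0.17 m and contact force between ear_defenders and rack above 0.3 N and contact force between the fingers and ear_defenders above 1 N and linear speed of ear_defenders below 0.03 m/s), for 0.2 s.
At the end, for the whole second after the job is handed in: the ear defenders hang from the bar alone: crown of the band within 20 mm of the bar across it and 60 mm of its middle along it, turned less than 0.8 rad from square, upright within 0.25 rad, cups clear of the worktop, nearly still (under 60 mm/s, 0.8 rad/s), released (x of band_crown in the frame of rack between -0.02 and 0.02 m and y of band_crown in the frame of rack between -0.06 and 0.06 m and z of band_crown in the frame of rack between 0.123 and 0.17 m and angle between ear_defenders's own z axis and vertical below 0.25 rad and angle between the y axis of ear_defenders and the y axis of rack, either way round below 0.8 rad and contact force between ear_defenders and rack above 0.8 N and linear speed of ear_defenders below 0.06 m/s and angular speed of ear_defenders below 0.8 rad/s and height (world z) of ear_defenders above 0.01 m); the robot touches nothing.
It fails at once if the ear defenders are pressed on the rack with more than 35 N (contact force between ear_defenders and rack above 35 N).
It fails at once if the robot hits the rack, its shelf or its bar (more than 8 N) (contact force between the arm and rack above 8 N).
It fails at once if the fingers hit the rack or its bar (more than 8 N) (contact force between the fingers and rack above 8 N).
It fails at once if the sanding block is moved by more than 30 mm (distance of sanding_block from where it was at the start of the episode above 0.03 m).
It fails at once if the tin is moved by more than 30 mm (distance of filler_tin from where it was at the start of the episode above 0.03 m).
It also fails if it takes over 64 s, if anything falls off the work surface, if the arm or the gripper's body presses on something with over 40 N, if the wrist force passes 120 N, or if a joint passes its speed limit or range.

## Working session

There is one attempt and no reset: what is moved stays moved. The work goes in short steps, Python scripts to look and compute and a tool call to move; the robot and the scene stay as the last step left them, time stands still between calls to the robot, and variables do not carry over. Pictures are saved under pics/ and viewed, at most 10 in all, crops included, and the job is handed in when it is done.

Besides the shell and the picture viewer there is one more tool, called after "Emit:" as name([rows], argument=value, ...), one row to a line, values as JSON. jog_arm: Moves the arm, as the interface text tells. Its arguments: {"type":"object","properties":{"series":{"type":"array"}},"required":["series"]}

```bash
mkdir -p pics; ls; python3 - <<'E'
from bench import ctrl
import cv2,numpy as np
for n in("scene","top"):
    c=ctrl.camera(n); cv2.imwrite(f"pics/{n}0.png",c["frame"]); np.savez(f"{n}0.npz",**c)
    print(n,c["fx"],c["fy"],c["cx"],c["cy"],c["xyz"],c["rotation"])
o=ctrl.get_obs();print({k:np.round(v,3) for k,v in o.items()})
E
```

```text
pics
scene 456.69729613521423 456.69729613521423 320.620595509841 239.97092106883633 [-0.28795167  0.55990848  1.05274309] [ 0.18770009 -0.37571538  0.82150155 -0.38567062]
top 503.76832305498533 503.76832305498533 317.4945984566834 233.75390145689616 [ 0.20093158 -0.06989703  1.57153885] [-0.07831686  0.72288389 -0.68265286  0.07273527]
{'time_s': np.float64(0.1), 'q': array([-1.552,  0.181,  1.608,  0.   ,  1.354, -0.206]), 'dq': array([-0.001, -0.002, -0.001,  0.001,  0.   , -0.   ]), 'joint_efforts': array([ 0.0000e+00, -4.4588e+01, -3.5224e+01, -0.0000e+00,  4.0000e-03,
        0.0000e+00]), 'eef_pos': array([ 0.128, -0.56 ,  0.23 ]), 'eef_rot': array([-0.001,  0.994,  0.112,  0.   ]), 'wrist_force': array([-0.084,  0.537, -0.553]), 'torque': array([0.001, 0.015, 0.057]), 'grasp_force': np.float64(0.0), 'opening': np.float64(1.001)}
```

View pics/scene0.png

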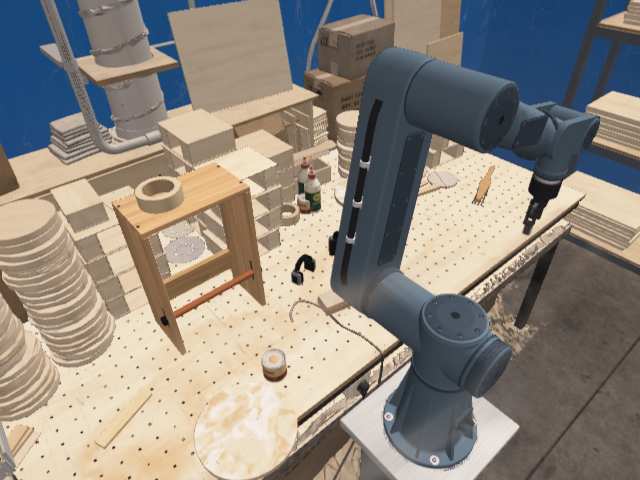

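View pics/top0.png

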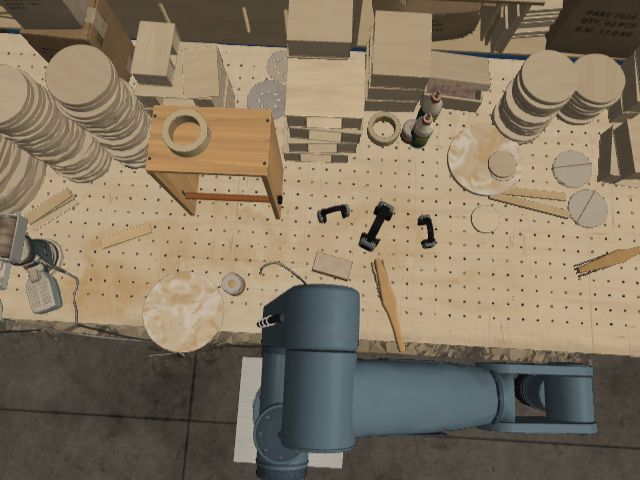

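The scene view shows the rack, with its red bar from (170,320) to (255,275). The top view shows three ear defenders at (333,212), (377,225) and (428,231). The middle one looks largest. The sanding block is at (332,265) and the tin at (232,284). Next I'll enlarge the top view and measure by depth.

```bash
cat > h.py <<'E'
import numpy as np,cv2
from scipy.spatial.transform import Rotation as R
def rot(q): return R.from_quat(np.r_[q[1:],q[0]])
def cloud(c):
    z=c["z_map"]; v,u=np.mgrid[:480,:640]
    p=np.stack([(u-c["cx"])/c["fx"]*z,(v-c["cy"])/c["fy"]*z,z],-1)
    return rot(c["rotation"]).apply(p.reshape(-1,3)).reshape(480,640,3)+c["xyz"]
E
python3 - <<'E'
from h import *
c=dict(np.load("top0.npz")); P=cloud(c)
for n,(u,v) in dict(table=(300,300),tin=(232,284),block=(332,265),shelfc=(240,140)).items(): print(n,P[v,u].round(3))
f=c["frame"].astype(int).max(2)
for n,(a,b,x,y) in dict(A=(312,352,198,226),B=(355,400,196,255),C=(413,442,208,252)).items():
    Q=P[y:y+0 or y:b] if 0 else None
for n,(u0,u1,v0,v1) in dict(A=(312,352,198,226),B=(355,400,196,255),C=(413,442,208,252)).items():
    Q=P[v0:v1,u0:u1].reshape(-1,3); Q=Q[Q[:,2]>0.012]
    r=cv2.minAreaRect(Q[:,:2].astype(np.float32)); T=Q[Q[:,2]>Q[:,2].max()-.006]
    print(n,len(Q),"zmax",Q[:,2].max().round(3),"rect",np.round(r[0],3),np.round(r[1],3),round(r[2],1),"crown",T.mean(0).round(3))
# rack shelf & bar
S=P[100:220,140:290].reshape(-1,3); T=S[(S[:,2]>.425)&(S[:,2]<.442)]
r=cv2.minAreaRect(T[:,:2].astype(np.float32)); print("shelf",r, cv2.boxPoints(r).round(3), np.median(T[:,2]))
s=dict(np.load("scene0.npz"));PS=cloud(s)
for (u,v) in [(180,311),(200,301),(215,293),(230,285),(245,276)]: print("bar scene",PS[v,u].round(3))
for (u,v) in [(200,196),(220,196),(240,197),(260,198)]: print("bar top",P[v,u].round(3))
im=np.hstack([cv2.resize(c["frame"][170:270,300:450],(600,400),interpolation=cv2.INTER_CUBIC)])
cv2.imwrite("pics/crop1.png",im)
E
```

```text
table [ 0.265 -0.038  0.789]
tin [0.361 0.2   0.055]
block [ 0.44  -0.098  0.029]
shelfc [0.669 0.146 0.432]
A 301 zmax 1.572 rect [ 0.417 -0.106] [0.427 0.102] 3.9 crown [ 0.201 -0.07   1.572]
B 711 zmax 1.572 rect [ 0.421 -0.162] [0.058 0.477] 65.9 crown [ 0.201 -0.07   1.572]
C 319 zmax 1.572 rect [ 0.386 -0.258] [0.088 0.521] 54.2 crown [ 0.201 -0.07   1.572]
shelf ((0.6664372682571411, 0.2216815948486328), (0.1732008308172226, 0.29140231013298035), 0.7879374027252197) [[0.578 0.366]
 [0.582 0.075]
 [0.755 0.077]
 [0.751 0.369]] 0.4344559975673843
bar scene [0.598 0.324 0.139]
bar scene [0.6   0.264 0.134]
bar scene [0.601 0.217 0.132]
bar scene [0.602 0.167 0.13 ]
bar scene [0.601 0.116 0.134]
bar top [0.607 0.305 0.137]
bar top [0.61  0.246 0.137]
bar top [0.611 0.186 0.135]
bar top [0.61  0.126 0.139]
```

View pics/crop1.png

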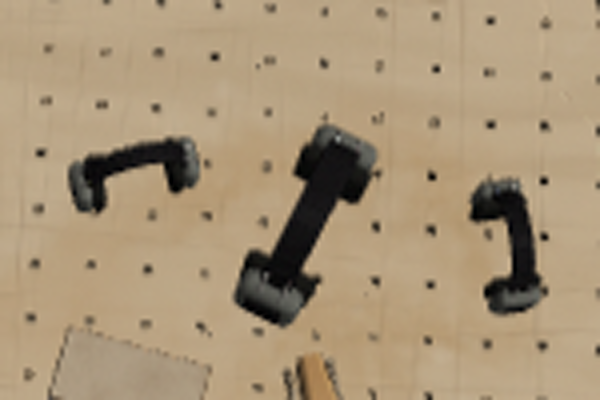

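The three candidates in the crop are left (135,175), middle (305,225) and right (510,245). The middle one is the largest and should match the 153 mm size. Zero-depth pixels spoiled the rectangle fits, so I'll mask them out and refit.

```bash
python3 - <<'E'
from h import *
from bench import ctrl
for nm,box in (("top",dict(A=(312,352,198,226),B=(355,400,196,255),C=(413,442,208,252))),("scene",dict(B=None))):
    c=dict(np.load(nm+"0.npz")); P=cloud(c); P[c["z_map"]<=0]=np.nan
    if nm=="scene":
        for u,v in [(296,262),(308,258),(335,243),(296,280)]: print(u,v,P[v,u].round(3))
        continue
    for n,(u0,u1,v0,v1) in box.items():
        Q=P[v0:v1,u0:u1].reshape(-1,3); Q=Q[(Q[:,2]>0.02)&(Q[:,2]<.2)]
        r=cv2.minAreaRect(Q[:,:2].astype(np.float32)); T=Q[Q[:,2]>Q[:,2].max()-.008]
        print(n,len(Q),"zmax",Q[:,2].max().round(3),"rect",np.round(r[0],3),np.round(r[1],3),round(r[2],1),"crown",T.mean(0).round(3),"nan",np.isnan(P[v0:v1,u0:u1]).sum())
        if n=="B":
            L=Q[Q[:,2]>.075]; m=L.mean(0); w,V=np.linalg.eigh(np.cov(L[:,:2].T)); print("band",m.round(3),V[:,1],np.degrees(np.arctan2(V[1,1],V[0,1])),4*np.sqrt(w))
            d=V[:,1]; s=(L[:,:2]-m[:2])@d
            for a in np.arange(-.07,.07,.01):
                k=(s>a)&(s<a+.01)
                if k.any(): print(a.round(2),L[k].mean(0).round(3),L[k,2].max().round(3))
E
```

```text
A 285 zmax 0.089 rect [ 0.606 -0.094] [0.037 0.102] 16.2 crown [ 0.606 -0.095  0.083] nan 6
B 692 zmax 0.131 rect [ 0.568 -0.228] [0.058 0.154] 65.9 crown [ 0.567 -0.227  0.126] nan 30
band [ 0.561 -0.225  0.111] [-0.9121911   0.40976504] 155.80992408776723 [0.03005478 0.13943504]
-0.07 [ 0.62  -0.251  0.092] 0.099
-0.06 [ 0.611 -0.248  0.105] 0.108
-0.05 [ 0.601 -0.243  0.114] 0.118
-0.04 [ 0.592 -0.239  0.119] 0.124
-0.03 [ 0.584 -0.235  0.122] 0.126
-0.02 [ 0.574 -0.231  0.124] 0.131
-0.01 [ 0.565 -0.227  0.124] 0.131
0.0 [ 0.556 -0.223  0.123] 0.131
0.01 [ 0.547 -0.219  0.119] 0.127
0.02 [ 0.539 -0.214  0.113] 0.123
0.03 [ 0.529 -0.21   0.106] 0.117
0.04 [ 0.52  -0.206  0.092] 0.105
0.05 [ 0.512 -0.204  0.08 ] 0.088
C 296 zmax 0.089 rect [ 0.563 -0.387] [0.101 0.037] 9.9 crown [ 0.561 -0.388  0.083] nan 21
296 262 [ 0.606 -0.072  0.074]
308 258 [ 0.62  -0.131  0.047]
335 243 [ 0.606 -0.239  0.061]
296 280 [ 0.583 -0.05   0.024]
```

The target is B, the middle one: centre (0.567, -0.227), measured 154x58 mm and about 128 mm tall, own x at -24.2°. A and C measure only about 102 mm. The rack bar's middle is near (0.611, 0.221), yaw 0.8°, top around 0.14.

The grasp will be on the robot-side flank of the band, 45° off the crown, with the tool leaning 35°.

```bash
cat >> h.py <<'E'
from scipy.linalg import fractional_matrix_power as fmp
def T(p,Rm): M=np.eye(4); M[:3,:3]=Rm; M[:3,3]=p; return M
def cur(o): return T(o["eef_pos"],rot(o["eef_rot"]).as_matrix())
def tool(p,yaw,lean=35):
    a,l=np.radians([yaw,lean]); e=np.array([np.cos(a),np.sin(a),0]); y=np.array([e[1],-e[0],0])
    z=np.sin(l)*e-np.cos(l)*np.array([0,0,1.]); return T(p,np.c_[np.cross(y,z),y,z])
def row(A,B,n):
    M=np.real(fmp(np.linalg.inv(A)@B,1/n)); return np.r_[M[:3,3]*1000,R.from_matrix(M[:3,:3]).as_rotvec()]
E
python3 - <<'E'
from h import *
from bench import ctrl
A=cur(ctrl.get_obs()); a=np.radians(-24.2); e=np.array([np.cos(a),np.sin(a),0]); O=np.array([.567,-.227,0])
G=O-e*.030+[0,0,.0875]; g=tool(G,-24.2); pre=tool(G-.1*g[:3,2],-24.2)
print(pre[:3,3]); r=row(A,pre,20); print(r.round(3))
M=A.copy(); s=T(r[:3]/1000,R.from_rotvec(r[3:]).as_matrix())
for i in range(20): M=M@s; print(M[:3,3].round(3)) if i%4==3 else 0
E
```

```text
[ 0.48731934 -0.19119009  0.1694152 ]
[ 1.5516e+01 -2.0377e+01  7.1720e+00 -1.0000e-02  2.9000e-02  3.1000e-02]
[ 0.176 -0.469  0.204]
[ 0.238 -0.385  0.183]
[ 0.312 -0.31   0.169]
[ 0.396 -0.245  0.164]
[ 0.487 -0.191  0.169]
```

Emit:
jog_arm([
  [[15.5,-20.4,7.2,-0.01,0.029,0.031,85],[15.5,-20.4,7.2,-0.01,0.029,0.031,85],[15.5,-20.4,7.2,-0.01,0.029,0.031,85],[15.5,-20.4,7.2,-0.01,0.029,0.031,85],[15.5,-20.4,7.2,-0.01,0.029,0.031,85],[15.5,-20.4,7.2,-0.01,0.029,0.031,85],[15.5,-20.4,7.2,-0.01,0.029,0.031,85],[15.5,-20.4,7.2,-0.01,0.029,0.031,85],[15.5,-20.4,7.2,-0.01,0.029,0.031,85],[15.5,-20.4,7.2,-0.01,0.029,0.031,85]],
])

```text
time_s: 1.1
eef_pos: [0.2735, -0.3456, 0.1739]
eef_rot: [0.033, 0.987, -0.044, 0.149]
wrist_force: [0.1, 0.3, -0.2]
opening: 0.993
grasp_force: 0.0
```

Emit:
jog_arm([
  [[15.5,-20.4,7.2,-0.01,0.029,0.031,70],[15.5,-20.4,7.2,-0.01,0.029,0.031,70],[15.5,-20.4,7.2,-0.01,0.029,0.031,70],[15.5,-20.4,7.2,-0.01,0.029,0.031,70],[15.5,-20.4,7.2,-0.01,0.029,0.031,70],[15.5,-20.4,7.2,-0.01,0.029,0.031,70],[15.5,-20.4,7.2,-0.01,0.029,0.031,70],[15.5,-20.4,7.2,-0.01,0.029,0.031,70],[15.5,-20.4,7.2,-0.01,0.029,0.031,70],[15.5,-20.4,7.2,-0.01,0.029,0.031,70]],
])

```text
time_s: 2.1
eef_pos: [0.4868, -0.1893, 0.1666]
eef_rot: [0.065, 0.934, -0.197, 0.291]
wrist_force: [-0.5, -1.0, 0.3]
opening: 0.821
grasp_force: 0.0
```

```bash
python3 - <<'E'
from h import *
from bench import ctrl
c=ctrl.camera("wrist"); cv2.imwrite("pics/w1.png",c["frame"])
o=ctrl.get_obs(); A=cur(o); a=np.radians(-24.2); e=np.array([np.cos(a),np.sin(a),0]); O=np.array([.567,-.227,0])
print(o["q"].round(2),o["time_s"])
G=O-e*.030+[0,0,.0875]; g=tool(G,-24.2); pre=tool(G-.1*g[:3,2],-24.2)
print(A.round(3)); print("to pre",row(A,pre,1).round(3),"to grasp",row(A,g,1).round(3))
E
```

```text
[-0.69 -0.22  2.27  0.3   0.52  1.08] 2.15
[[ 0.752 -0.407  0.519  0.489]
 [-0.332 -0.914 -0.235 -0.188]
 [ 0.57   0.004 -0.822  0.167]
 [ 0.     0.     0.     1.   ]]
to pre [ 1.638e+00  3.636e+00 -1.963e+00  1.000e-03  5.000e-03  5.000e-03] to grasp [2.1150e+00 3.4980e+00 9.8036e+01 1.0000e-03 5.0000e-03 5.0000e-03]
```

View pics/w1.png

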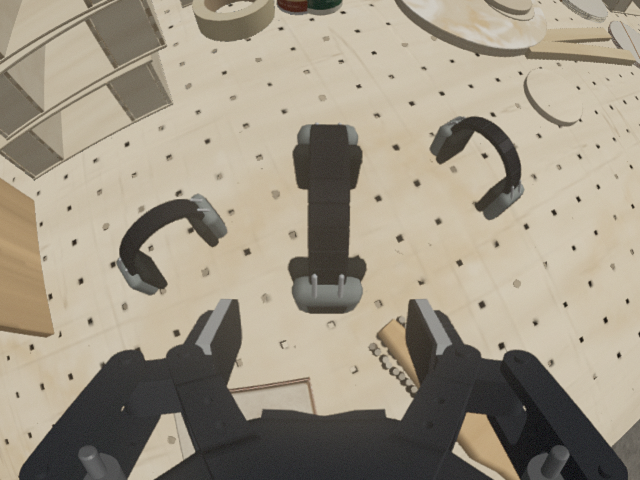

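The wrist view shows B's band centred between the fingers: band at column 328, fingers at 229 and 420. I'll go in.

Emit:
jog_arm([
  [[0.2,0.35,10,0,0,0,70],[0.2,0.35,10,0,0,0,70],[0.2,0.35,10,0,0,0,70],[0.2,0.35,10,0,0,0,70],[0.2,0.35,10,0,0,0,70],[0.2,0.35,10,0,0,0,70],[0.2,0.35,10,0,0,0,70],[0.2,0.35,10,0,0,0,70],[0.2,0.35,10,0,0,0,70],[0.2,0.35,8,0,0,0,70]],
])

```text
time_s: 3.15
eef_pos: [0.5368, -0.2172, 0.0865]
eef_rot: [0.065, 0.935, -0.197, 0.29]
wrist_force: [-0.5, -0.3, 0.5]
opening: 0.817
grasp_force: 0.0
```

Emit:
jog_arm([
  [[0,0,0,0,0,0,60],[0,0,0,0,0,0,50],[0,0,0,0,0,0,42],[0,0,0,0,0,0,36],[0,0,0,0,0,0,30],[0,0,0,0,0,0,24],[0,0,0,0,0,0,15],[0,0,0,0,0,0,5],[0,0,0,0,0,0,0],[0,0,0,0,0,0,0]],
])

```text
time_s: 4.15
eef_pos: [0.537, -0.2172, 0.0877]
eef_rot: [0.065, 0.934, -0.196, 0.29]
wrist_force: [-4.0, 2.3, 6.4]
opening: 0.285
grasp_force: 58.3
```

```bash
python3 - <<'E'
from h import *
from bench import ctrl
c=ctrl.camera("wrist"); cv2.imwrite("pics/w2.png",c["frame"])
o=ctrl.get_obs(); A=cur(o); print(o["q"].round(2),o["time_s"],o["opening"],o["grasp_force"],A.round(4))
g=tool(np.array([.567,-.227,0.0875])-np.array([.9121,-.41,0])*.03,-24.2); print(row(A,g,1).round(3))
E
```

```text
[-0.67  0.1   2.17  0.46  0.3   0.92] 4.2 0.29213060736147717 58.25242746373988 [[ 0.7543 -0.4047  0.5169  0.537 ]
 [-0.3294 -0.9144 -0.2352 -0.2172]
 [ 0.5678  0.0072 -0.8231  0.0877]
 [ 0.      0.      0.      1.    ]]
[ 1.027e+00 -3.345e+00  9.280e-01  3.000e-03  7.000e-03  9.000e-03]
```

View pics/w2.png

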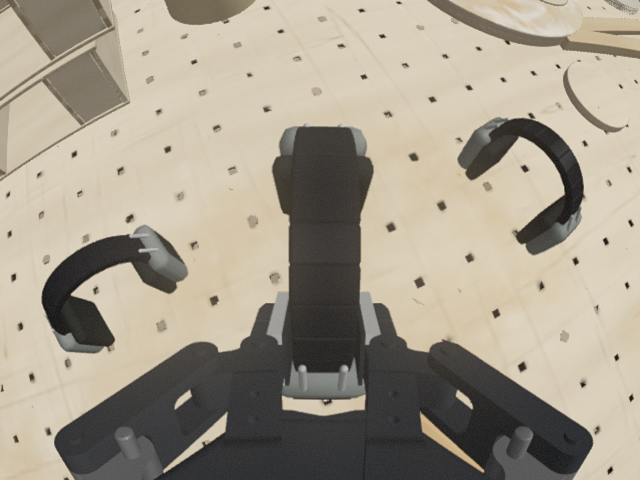

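The band is gripped at 58 N. It lies at columns 290–360 between the pads, with the cup just below. Now I'll lift it and work out the carry.

```bash
cat >> h.py <<'E'
def obj(p,yaw): return T(p,R.from_euler('z',yaw,degrees=True).as_matrix())
A0=None
BAR=np.array([.611,.2215,0])
E
python3 - <<'E'
from h import *
from bench import ctrl
o=ctrl.get_obs(); A=cur(o); O=np.array([.567,-.227,0]); 
X=np.linalg.inv(A)@obj(O,-24.2); np.save("X.npy",X)
L=obj(O+[0,0,.19],-24.2)@np.linalg.inv(X); print("lift",row(A,L,10).round(2))
F=obj(BAR+[-.18,0,.19],.8)@np.linalg.inv(X); r=row(L,F,20); print("carry",r.round(3))
M=L.copy(); s=T(r[:3]/1000,R.from_rotvec(r[3:]).as_matrix())
for i in range(20):
    M=M@s
    if i%3==1: print((M@X)[:3,3].round(3),M[:3,3].round(3))
E
```

```text
lift [ 10.79   0.14 -15.64   0.    -0.     0.  ]
carry [-9.243e+00 -2.000e+01 -6.550e+00  1.200e-02  0.000e+00 -1.800e-02]
[ 0.562 -0.18   0.19 ] [ 0.532 -0.172  0.278]
[ 0.552 -0.11   0.19 ] [ 0.521 -0.103  0.278]
[ 0.536 -0.041  0.19 ] [ 0.505 -0.036  0.278]
[0.516 0.027 0.19 ] [0.485 0.03  0.278]
[0.492 0.094 0.19 ] [0.461 0.094 0.278]
[0.464 0.159 0.19 ] [0.432 0.157 0.278]
[0.431 0.221 0.19 ] [0.4   0.218 0.278]
```

Emit:
jog_arm([
  [[5.4,0,-7.8,0,0,0,0],[10.8,0.1,-15.6,0,0,0,0],[10.8,0.1,-15.6,0,0,0,0],[10.8,0.1,-15.6,0,0,0,0],[10.8,0.1,-15.6,0,0,0,0],[10.8,0.1,-15.6,0,0,0,0],[10.8,0.1,-15.6,0,0,0,0],[10.8,0.1,-15.6,0,0,0,0],[10.8,0.1,-15.6,0,0,0,0],[10.8,0.1,-15.6,0,0,0,0]],
])

```text
time_s: 5.2
eef_pos: [0.5365, -0.2164, 0.2667]
eef_rot: [0.064, 0.935, -0.197, 0.289]
wrist_force: [0.9, -0.4, -3.2]
opening: 0.285
grasp_force: 59.3
```

```bash
python3 - <<'E'
from h import *
from bench import ctrl
o=ctrl.get_obs(); A=cur(o); X=np.load("X.npy"); print(o["q"].round(2),o["time_s"],o["opening"],o["grasp_force"],o["wrist_force"].round(1)); print((A@X).round(3))
F1=obj([.46,-.05,.19],.8)@np.linalg.inv(X); F2=obj(BAR+[-.18,0,.19],.8)@np.linalg.inv(X)
print(row(A,F1,10).round(3),row(F1,F2,10).round(3))
E
```

```text
[-0.66 -0.22  2.04  0.2   0.74  1.22] 5.2 0.28465591163779075 59.27280627969594 [ 0.9 -0.4 -3.2]
[[ 0.912  0.41   0.003  0.566]
 [-0.41   0.912 -0.002 -0.226]
 [-0.004  0.001  1.     0.179]
 [ 0.     0.     0.     1.   ]]
[-1.1023e+01 -1.3612e+01 -9.0100e+00  2.5000e-02  1.0000e-03 -3.6000e-02] [ -1.837 -27.201  -1.505   0.      0.     -0.   ]
```

Emit:
jog_arm([
  [[-11,-13.6,-9,0.025,0.001,-0.036,0],[-11,-13.6,-9,0.025,0.001,-0.036,0],[-11,-13.6,-9,0.025,0.001,-0.036,0],[-11,-13.6,-9,0.025,0.001,-0.036,0],[-11,-13.6,-9,0.025,0.001,-0.036,0],[-11,-13.6,-9,0.025,0.001,-0.036,0],[-11,-13.6,-9,0.025,0.001,-0.036,0],[-11,-13.6,-9,0.025,0.001,-0.036,0],[-11,-13.6,-9,0.025,0.001,-0.036,0],[-11,-13.6,-9,0.025,0.001,-0.036,0]],
])

```text
time_s: 6.2
eef_pos: [0.4285, -0.0536, 0.2765]
eef_rot: [-0.001, 0.954, 0.012, 0.299]
wrist_force: [0.5, 0.0, -2.4]
opening: 0.289
grasp_force: 59.3
```

Emit:
jog_arm([
  [[-1.8,-27.2,-1.5,0,0,0,0],[-1.8,-27.2,-1.5,0,0,0,0],[-1.8,-27.2,-1.5,0,0,0,0],[-1.8,-27.2,-1.5,0,0,0,0],[-1.8,-27.2,-1.5,0,0,0,0],[-1.8,-27.2,-1.5,0,0,0,0],[-1.8,-27.2,-1.5,0,0,0,0],[-1.8,-27.2,-1.5,0,0,0,0],[-1.8,-27.2,-1.5,0,0,0,0],[-1.8,-27.2,-1.5,0,0,0,0]],
])

```text
time_s: 7.2
eef_pos: [0.3993, 0.2178, 0.2767]
eef_rot: [0.0, 0.954, 0.011, 0.3]
wrist_force: [0.6, -0.4, -2.5]
opening: 0.289
grasp_force: 59.6
```

```bash
python3 - <<'E'
from h import *
from bench import ctrl
o=ctrl.get_obs(); A=cur(o); X=np.load("X.npy"); print(o["q"].round(2),o["time_s"],o["opening"],o["grasp_force"],o["wrist_force"].round(1)); print((A@X).round(3))
F=obj(BAR+[0,0,.19],.8)@np.linalg.inv(X); print(row(A,F,10).round(3))
for n in("scene","top","wrist"):
    c=ctrl.camera(n); np.savez(n+"3.npz",**c); cv2.imwrite(f"pics/{n}3.png",c["frame"])
c=dict(np.load("top3.npz"));s=dict(np.load("scene3.npz"));w=dict(np.load("wrist3.npz"))
im=np.hstack([cv2.resize(s["frame"][150:400,90:340],(400,400)),cv2.resize(c["frame"][100:320,130:350],(400,400))])
cv2.imwrite("pics/p3.png",im)
P=cloud(c)[100:320,130:350].reshape(-1,3)
b=P[(P[:,0]>.57)&(P[:,0]<.64)&(P[:,1]>.11)&(P[:,1]<.33)&(P[:,2]>.1)&(P[:,2]<.2)]
P=cloud(s)[150:400,90:340].reshape(-1,3)
b2=P[(P[:,0]>.57)&(P[:,0]<.64)&(P[:,1]>.11)&(P[:,1]<.33)&(P[:,2]>.1)&(P[:,2]<.2)]
for b in(b,b2):
  if len(b):print(len(b),b.mean(0).round(3),np.percentile(b,[5,50,95],axis=0).round(3))
E
```

```text
[ 0.39 -0.51  2.22 -0.28  0.87  2.05] 7.2 0.2888432082731225 59.57012648010277 [ 0.6 -0.4 -2.5]
[[ 1.    -0.016 -0.005  0.431]
 [ 0.016  1.     0.     0.222]
 [ 0.005 -0.     1.     0.189]
 [ 0.     0.     0.     1.   ]]
[14.87   0.386 10.198 -0.    -0.     0.   ]
491 [0.61  0.22  0.134] [[0.602 0.122 0.127]
 [0.609 0.22  0.134]
 [0.62  0.319 0.14 ]]
352 [0.604 0.262 0.134] [[0.597 0.204 0.125]
 [0.602 0.266 0.135]
 [0.613 0.324 0.139]]
```

View pics/p3.png

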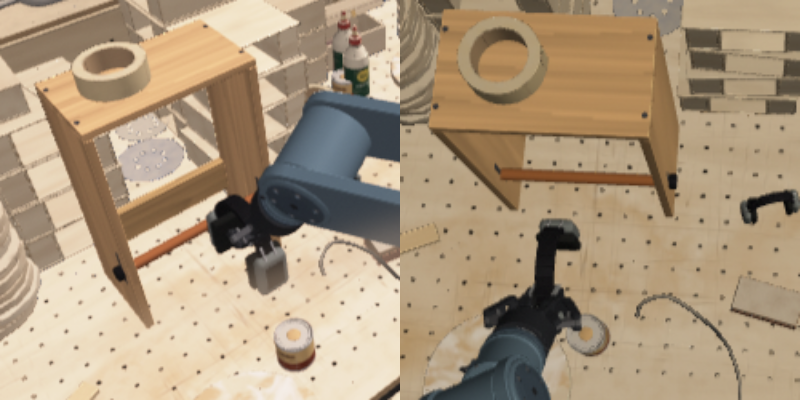

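View pics/wrist3.png

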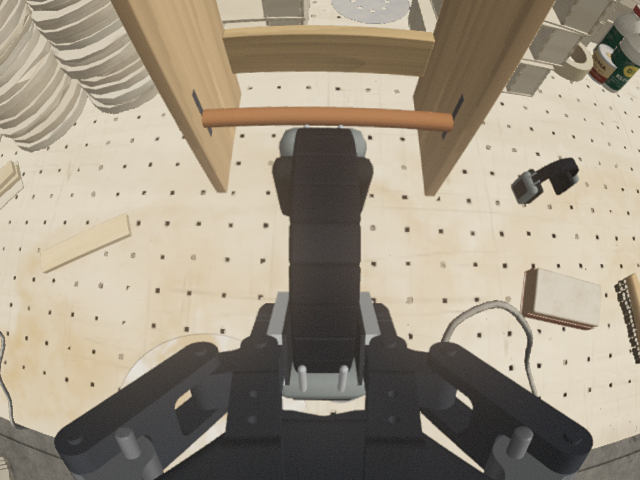

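The wrist view shows the bar from (205,118) to (450,121). The held defenders are centred on it (column 325), with no slip. The band is clear, so I'll move forward over the bar.

Emit:
jog_arm([
  [[7.5,0.4,5.1,0,0,0,0],[14.9,0.4,10.2,0,0,0,0],[14.9,0.4,10.2,0,0,0,0],[14.9,0.4,10.2,0,0,0,0],[14.9,0.4,10.2,0,0,0,0],[14.9,0.4,10.2,0,0,0,0],[14.9,0.4,10.2,0,0,0,0],[14.9,0.4,10.2,0,0,0,0],[14.9,0.4,10.2,0,0,0,0],[14.9,0.4,10.2,0,0,0,0]],
])

```text
time_s: 8.35
eef_pos: [0.5738, 0.2137, 0.2794]
eef_rot: [0.001, 0.954, 0.01, 0.3]
wrist_force: [-0.8, 0.2, -2.7]
opening: 0.291
grasp_force: 59.8
```

```bash
cat > st.py <<'E'
from h import *
from bench import ctrl
import sys
o=ctrl.get_obs(); A=cur(o); X=np.load("X.npy"); print(o["q"].round(2),o["time_s"],o["opening"],o["grasp_force"],o["wrist_force"].round(1)); M=A@X;print(M.round(3)); print("crown",(M@[0,0,.115,1]).round(4))
F=obj(BAR+[0,0,float(sys.argv[1])-.115],.8)@np.linalg.inv(X); print(row(A,F,10).round(3))
E
python3 st.py .168
```

```text
[ 0.23 -0.11  1.93 -0.19  0.74  1.88] 8.35 0.29136842887528114 59.84858738964249 [-0.8  0.2 -2.7]
[[ 1.    -0.012 -0.006  0.606]
 [ 0.012  1.     0.     0.217]
 [ 0.006 -0.     1.     0.192]
 [ 0.     0.     0.     1.   ]]
crown [0.605  0.2175 0.3068 1.    ]
[-7.4190e+00 -4.8800e-01  1.1725e+01  0.0000e+00 -1.0000e-03 -0.0000e+00]
```

Emit:
jog_arm([
  [[-7.4,-0.5,11.7,0,0,0,0],[-7.4,-0.5,11.7,0,0,0,0],[-7.4,-0.5,11.7,0,0,0,0],[-7.4,-0.5,11.7,0,0,0,0],[-7.4,-0.5,11.7,0,0,0,0],[-7.4,-0.5,11.7,0,0,0,0],[-7.4,-0.5,11.7,0,0,0,0],[-7.4,-0.5,11.7,0,0,0,0],[-7.4,-0.5,11.7,0,0,0,0],[-7.4,-0.5,11.7,0,0,0,0]],
])

```text
time_s: 9.35
eef_pos: [0.5795, 0.2179, 0.1407]
eef_rot: [0.001, 0.954, 0.009, 0.3]
wrist_force: [0.4, -0.4, -2.7]
opening: 0.29
grasp_force: 59.9
```

```bash
python3 st.py .148; python3 - <<'E'
from h import *
from bench import ctrl
c=ctrl.camera("wrist"); s=ctrl.camera("scene"); t=ctrl.camera("top")
im=np.hstack([c["frame"][60:460,120:520],cv2.resize(s["frame"][200:350,130:280],(400,400))])
cv2.imwrite("pics/p4.png",im)
E
```

```text
[ 0.24  0.11  2.03 -0.32  0.43  2.04] 9.35 0.2897512112225608 59.85399452067213 [ 0.4 -0.4 -2.7]
[[ 1.    -0.012 -0.006  0.611]
 [ 0.012  1.    -0.     0.222]
 [ 0.006 -0.     1.     0.053]
 [ 0.     0.     0.     1.   ]]
crown [0.6107 0.2216 0.1682 1.    ]
[-1.127e+00  5.000e-03  1.654e+00  0.000e+00 -1.000e-03 -0.000e+00]
```

View pics/p4.png

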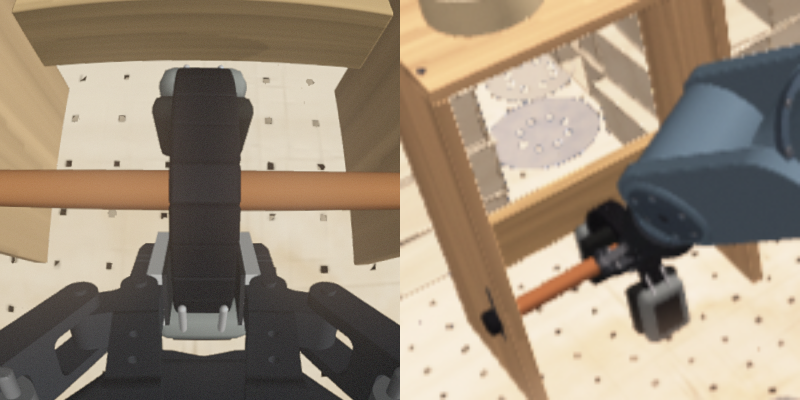

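The bar crosses under the middle of the band, with cups on both sides and the fingers clear of it (at about (205,185) in the crop). Now I'll feel downward.

Emit:
jog_arm([
  [[-0.9,0,1.3,0,0,0,0],[-0.9,0,1.3,0,0,0,0],[-0.9,0,1.3,0,0,0,0],[-0.9,0,1.3,0,0,0,0],[-0.9,0,1.3,0,0,0,0],[-0.9,0,1.3,0,0,0,0],[-0.9,0,1.3,0,0,0,0],[-0.9,0,1.3,0,0,0,0],[-0.9,0,1.3,0,0,0,0],[-0.9,0,1.3,0,0,0,0]],
])

```text
time_s: 10.5
eef_pos: [0.5786, 0.2205, 0.1255]
eef_rot: [0.0, 0.954, 0.011, 0.3]
wrist_force: [-0.6, 0.2, -3.3]
opening: 0.289
grasp_force: 59.9
```

Emit:
jog_arm([
  [[-0.4,0,0.6,0,0,0,0],[-0.4,0,0.6,0,0,0,0],[-0.4,0,0.6,0,0,0,0],[-0.4,0,0.6,0,0,0,0],[-0.4,0,0.6,0,0,0,0],[-0.4,0,0.6,0,0,0,0],[-0.4,0,0.6,0,0,0,0],[-0.4,0,0.6,0,0,0,0],[-0.4,0,0.6,0,0,0,0],[-0.4,0,0.6,0,0,0,0]],
])

```text
time_s: 11.5
eef_pos: [0.5788, 0.2204, 0.1184]
eef_rot: [0.0, 0.954, 0.011, 0.301]
wrist_force: [0.2, 0.0, -3.6]
opening: 0.289
grasp_force: 59.8
```

Emit:
jog_arm([
  [[-0.2,0,0.3,0,0,0,0],[-0.2,0,0.3,0,0,0,0],[-0.2,0,0.3,0,0,0,0],[-0.2,0,0.3,0,0,0,0],[-0.2,0,0.3,0,0,0,0],[-0.2,0,0.3,0,0,0,0],[-0.2,0,0.3,0,0,0,0],[-0.2,0,0.3,0,0,0,0],[-0.2,0,0.3,0,0,0,0],[-0.2,0,0.3,0,0,0,0]],
])

```text
time_s: 12.5
eef_pos: [0.5789, 0.2204, 0.1148]
eef_rot: [0.0, 0.954, 0.011, 0.3]
wrist_force: [-0.5, 0.4, -3.5]
opening: 0.288
grasp_force: 59.8
```

Emit:
jog_arm([
  [[-0.2,0,0.3,0,0,0,0],[-0.2,0,0.3,0,0,0,0],[-0.2,0,0.3,0,0,0,0],[-0.2,0,0.3,0,0,0,0],[-0.2,0,0.3,0,0,0,0],[-0.2,0,0.3,0,0,0,0],[-0.2,0,0.3,0,0,0,0],[-0.2,0,0.3,0,0,0,0],[-0.2,0,0.3,0,0,0,0],[-0.2,0,0.3,0,0,0,0]],
])

```text
time_s: 13.5
eef_pos: [0.5789, 0.2204, 0.1112]
eef_rot: [0.0, 0.954, 0.011, 0.3]
wrist_force: [-1.2, 0.0, -3.0]
opening: 0.288
grasp_force: 59.8
```

Emit:
jog_arm([
  [[-0.2,0,0.3,0,0,0,0],[-0.2,0,0.3,0,0,0,0],[-0.2,0,0.3,0,0,0,0],[-0.2,0,0.3,0,0,0,0],[-0.2,0,0.3,0,0,0,0],[0,0,0,0,0,0,0],[0,0,0,0,0,0,0],[0,0,0,0,0,0,0],[0,0,0,0,0,0,0],[0,0,0,0,0,0,0]],
])

```text
time_s: 14.5
eef_pos: [0.5791, 0.2204, 0.1096]
eef_rot: [0.0, 0.954, 0.011, 0.301]
wrist_force: [-0.7, -0.2, -2.0]
opening: 0.289
grasp_force: 60.0
```

Emit:
jog_arm([
  [[-0.2,0,0.3,0,0,0,0],[-0.2,0,0.3,0,0,0,0],[-0.2,0,0.3,0,0,0,0],[0,0,0,0,0,0,0],[0,0,0,0,0,0,0],[0,0,0,0,0,0,0],[0,0,0,0,0,0,0],[0,0,0,0,0,0,0],[0,0,0,0,0,0,0],[0,0,0,0,0,0,0]],
])

```text
time_s: 15.5
eef_pos: [0.5794, 0.2204, 0.1088]
eef_rot: [-0.0, 0.954, 0.011, 0.301]
wrist_force: [-2.4, -1.4, 4.6]
opening: 0.285
grasp_force: 60.8
```

There is contact: about 7.5 N now goes through the bar, so its top is near 0.136, in line with the depth reading of 0.135–0.14. It's resting while held. I'll open slowly.

Emit:
jog_arm([
  [[0.1,0,-0.2,0,0,0,0],[0,0,0,0,0,0,0],[0,0,0,0,0,0,0],[0,0,0,0,0,0,20],[0,0,0,0,0,0,22],[0,0,0,0,0,0,23],[0,0,0,0,0,0,23.5],[0,0,0,0,0,0,24],[0,0,0,0,0,0,24.5],[0,0,0,0,0,0,25]],
])

```text
time_s: 16.5
eef_pos: [0.5793, 0.2204, 0.1089]
eef_rot: [0.0, 0.954, 0.011, 0.301]
wrist_force: [1.3, -0.6, 3.3]
opening: 0.297
grasp_force: 39.3
```

Emit:
jog_arm([
  [[0,0,0,0,0,0,25.3],[0,0,0,0,0,0,25.6],[0,0,0,0,0,0,25.9],[0,0,0,0,0,0,26.2],[0,0,0,0,0,0,26.5],[0,0,0,0,0,0,26.8],[0,0,0,0,0,0,27.1],[0,0,0,0,0,0,27.4],[0,0,0,0,0,0,27.7],[0,0,0,0,0,0,28]],
])

```text
time_s: 17.5
eef_pos: [0.579, 0.2204, 0.1085]
eef_rot: [0.0, 0.954, 0.011, 0.3]
wrist_force: [0.8, -0.5, 0.2]
opening: 0.329
grasp_force: 0.0
```

Emit:
jog_arm([
  [[0,0,0,0,0,0,29],[0,0,0,0,0,0,30],[0,0,0,0,0,0,32],[0,0,0,0,0,0,34],[0,0,0,0,0,0,37],[0,0,0,0,0,0,40],[0,0,0,0,0,0,43],[0,0,0,0,0,0,46],[0,0,0,0,0,0,50],[0,0,0,0,0,0,54]],
])

```text
time_s: 18.5
eef_pos: [0.579, 0.2204, 0.1086]
eef_rot: [0.0, 0.954, 0.011, 0.301]
wrist_force: [0.4, -0.4, 0.4]
opening: 0.631
grasp_force: 0.0
```

```bash
python3 - <<'E'
from h import *
from bench import ctrl
c=ctrl.camera("wrist"); s=ctrl.camera("scene")
im=np.hstack([c["frame"][60:460,120:520],cv2.resize(s["frame"][200:350,130:280],(400,400))])
cv2.imwrite("pics/p5.png",im); o=ctrl.get_obs(); print(o["wrist_force"],o["opening"],o["grasp_force"])
E
```

```text
[-0.19968102 -0.21611272 -0.32108038] 0.6280350351282655 0.0
```

View pics/p5.png

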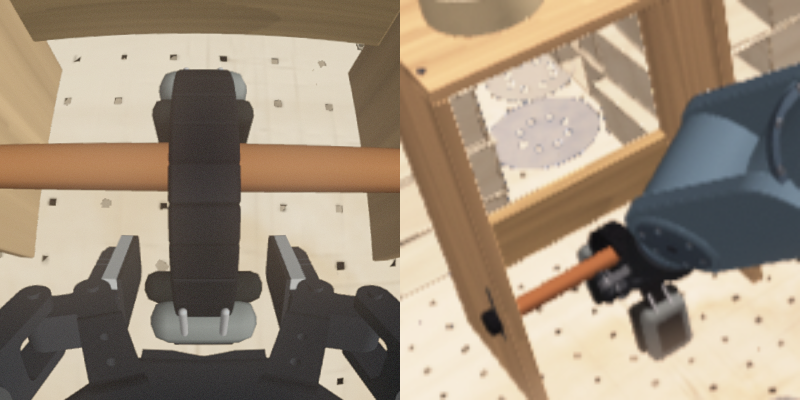

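The defenders now hang freely on the bar between the open fingers, band at columns 170–240 in the crop. I'll retreat along the tool axis.

Emit:
jog_arm([
  [[0,0,-2,0,0,0,60],[0,0,-4,0,0,0,60],[0,0,-6,0,0,0,60],[0,0,-10,0,0,0,60],[0,0,-12,0,0,0,60],[0,0,-16,0,0,0,60],[0,0,-20,0,0,0,60],[0,0,-20,0,0,0,60],[0,0,-20,0,0,0,60],[0,0,-20,0,0,0,60]],
])

```text
time_s: 19.6
eef_pos: [0.5036, 0.2196, 0.2164]
eef_rot: [-0.0, 0.954, 0.011, 0.301]
wrist_force: [0.9, -0.0, 0.6]
opening: 0.701
grasp_force: 0.0
```

Emit:
jog_arm([
  [[0,0,-10,0,0,0,60],[0,0,0,0,0,0,60],[0,0,0,0,0,0,60],[0,0,0,0,0,0,60],[0,0,0,0,0,0,60],[0,0,0,0,0,0,60],[0,0,0,0,0,0,60],[0,0,0,0,0,0,60],[0,0,0,0,0,0,60],[0,0,0,0,0,0,60]],
])

```text
time_s: 20.6
eef_pos: [0.4988, 0.2195, 0.2233]
eef_rot: [0.0, 0.954, 0.011, 0.301]
wrist_force: [-0.3, -0.5, -0.1]
opening: 0.704
grasp_force: 0.0
```

Emit:
jog_arm([
  [[0,0,0,0,0,0,60],[0,0,0,0,0,0,60],[0,0,0,0,0,0,60],[0,0,0,0,0,0,60],[0,0,0,0,0,0,60],[0,0,0,0,0,0,60],[0,0,0,0,0,0,60],[0,0,0,0,0,0,60],[0,0,0,0,0,0,60],[0,0,0,0,0,0,60]],
])

```text
time_s: 21.6
eef_pos: [0.4988, 0.2195, 0.2233]
eef_rot: [0.0, 0.954, 0.011, 0.301]
wrist_force: [0.2, 0.6, -0.6]
opening: 0.705
grasp_force: 0.0
```

```bash
python3 - <<'E'
from h import *
from bench import ctrl
a=ctrl.camera("wrist"); s=ctrl.camera("scene")
for _ in range(8): b=ctrl.camera("wrist")
print("frame diff",np.abs(a["frame"].astype(int)-b["frame"]).mean(), cv2.absdiff(a["frame"],b["frame"]).max(2).__gt__(40).sum())
im=np.hstack([b["frame"][40:440,120:520],cv2.resize(s["frame"][200:350,130:280],(400,400))])
cv2.imwrite("pics/p6.png",im)
E
```

```text
frame diff 1.7149164496527778 1
```

View pics/p6.png

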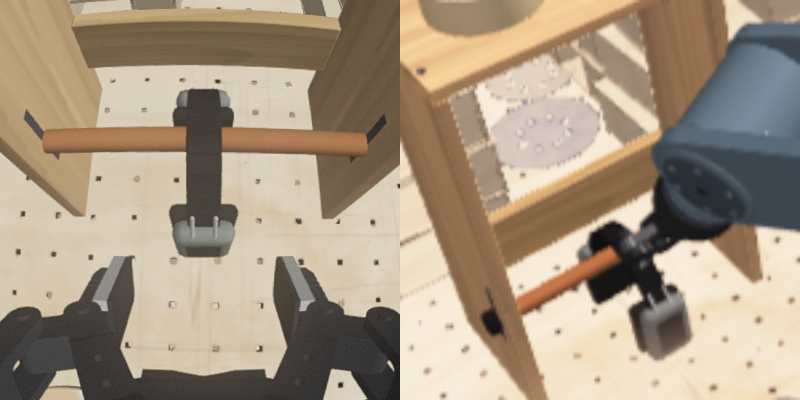

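The defenders hang square near the middle of the bar: band at (205,140), bar from 45 to 365 in the crop. Two frames 0.4 s apart show no movement, and the gripper is clear. I'm handing in.

```bash
python3 -c "
from bench import ctrl
print(ctrl.hand_in())"
```

```text
the job is handed in; nothing more can be done
None
```

The largest ear defenders are hung near the middle of the bar, one cup in front and one behind. They were still, the gripper was clear, and the job is handed in, but no verdict was returned.

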